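Clear the cup warmer and set its thermostat

TASK

Get the cup warmer ready for service: first clear the two crumpled paper balls off its flat plate into the grey waste tub, leaving the cup and the saucers on the plate where they are. Then turn the thermostat knob on the sloping panel until its white pointer line points at the long bar mark on the scale, and let go of it. Don't knock over or push away any of the other crockery.

Things in the scene. Friction and masses are not known exactly. Their poses are not given: they have to be found in the camera images.
- warmer: Fixed cup warmer, 240 deep (x) by 380 mm wide (y). Origin: centre of its underside; x to its back, y to its left, z up; front faces the robot. Left part (y -60 to 190 mm): flat steel plate, top 70 mm high. Right part (y -190 to -60): panel 140 mm long sloping 38 deg, facing up and to the front, edge 40 mm high in front and 126 mm behind, then a flat top 126 mm high. Knob mid-panel.
- knob_centre (a point): Point on the knob's axis, on top of its skirt, 8 mm out from the panel. z: the knob's axis, out of the panel (38 deg from vertical, leaning to the warmer's front); x: along the grip bar towards the pointer line. Black knob: round skirt 84 mm across, 8 mm high; on it a grip bar along x, 56 mm long, 16 mm thick (along y), standing 33 mm above this point.
- pointer (a point): Outer end of the white pointer line on the knob's skirt: at the skirt's rim, 42 mm from the axis along knob_centre's x, on the skirt's top face.
- mark (a point): Where the pointer's end must come to: 42 mm from the knob's axis, level with the skirt's top, in line with the one long, broad dark bar of the scale (17 x 5 mm, just outside the skirt; the other ticks, every 30 deg, are thin and 7 mm long). The bar is flat on the panel, cannot be turned by touch, and stands elsewhere on the scale each time.
- thermostat (a joint): Angle of the knob, rad: 0 with the pointer straight up the slope (to the warmer's back), growing as it turns clockwise seen facing the panel; stops at -2.4 and 2.4. It stays where it is left; turning takes about 0.06 N m. It starts between -1.4 and -0.9.
- scale (a joint): Angle of the long bar mark on the scale, same zero and sense as the knob (between -0.2 and 0.4): the knob is set when both angles agree.
- ball_a: Smaller crumpled ball of white paper, stiff, lumpy, about 38 mm across, 16 g, lying on the plate's front part. Origin: middle of its underside at the start.
- ball_a_mid (a point): Centre of the smaller paper ball.
- ball_b: Larger crumpled ball of white paper, about 44 mm across, 16 g, lying on the plate's front part. Origin: middle of its underside at the start.
- ball_b_mid (a point): Centre of the larger paper ball.
- tub: Grey open-topped square waste tub, fixed, 150 x 150 mm outside, 110 mm high, walls 4 mm. Origin: centre of its underside, on the table.
- tub_in (a point): Centre of the tub's inner floor.
- cup: White cup standing upside down on the rear left of the warmer's plate, 80 mm across at its rim (below), 58 mm high, handle to 60 mm from its centre. Origin: centre of its underside. To be left alone.
- saucers: Stack of white saucers on the rear right of the warmer's plate, 110 mm across, 35 mm high. Origin: centre of its underside. To be left alone.
- shaker_a: Glass shaker with a black lid, 64 mm across, 102 mm high, behind the tub. Origin: centre of its underside.
- shaker_b: Another such shaker, on the right near the robot.
- tumbler: Clear glass tumbler, 66 mm across, 90 mm high, on the left near the robot. Origin: centre of its underside.
- cup_b: White cup upside down on the table, on the right near the robot, 80 mm across, 58 mm high. Origin: centre of its underside.
- jug: Steel jug with a side handle, 84 mm across, 100 mm high, beyond the warmer. Origin: centre of its underside.

How it is judged:
By the outcome, as a careful person would: the job done as asked, in the order asked, and still so for the second after the job is handed in, with the robot touching nothing.
It also fails if it takes over 72 s, if anything falls off the work surface, if the arm or the gripper's body presses on something with over 40 N, if the wrist force passes 120 N, or if a joint passes its speed limit or range.

ROBOT

A 6-joint arm with a two-finger parallel gripper is mounted at the origin on the work surface. World frame = base frame: x ahead of the robot, y to its left, z up, the work surface at z = 0. Lengths are in m, angles in rad, forces in N, time in s.
With the tool pointing down it reaches from about 0.425 to 0.95 m from the base axis. Payload 3.5 kg.
Tool frame: the origin (TCP) lies midway between the tips of the shut fingers; the grasp point (between the pads) lies 19 mm behind it; z points along the fingers, x is the direction in which the jaws open and shut, and the axes are right-handed (so a half turn about z gives the same grasp; the last joint's range is limited). The gripper opens to 85 mm and grips with 20 to 120 N. Pads are 22 mm wide; open, the fingers measure 114 mm over their backs; the gripper's body (76 mm by 85 mm) begins 54 mm behind the grasp point. The pads swing forward as they close: fully open they stand 13 mm farther back than shut.
Start: joints at [-1.469, 0.286, 1.577, -0, 1.279, -0.15], TCP at [0.168, -0.654, 0.231] pointing down, gripper open.
Joint ranges: [-2.77, 2.77], [-0.9, 2.22], [0.21, 2.48], [-1.53, 4.67], [0.24, 2.81], [-2.84, 2.84]. Speed limits (rad/s): [2.79, 2.79, 3.14, 3.14, 3.14, 3.14].

INTERFACE

Orientations are given as a unit quaternion [x, y, z, w].
In Python, from plant import readout, optics, ctrl gives the robot as it stands. The module is installed in compiled form; this text tells all that it offers.
- The arm moves only by the shell command python3 -m crank 'ROWS' [OPENING] [FORCE]. ROWS is text: rows parted by semicolons, each of 6 numbers parted by spaces: the shift along the tool's x, y, z in mm, then the turn, a rotation vector about the tool's x, y, z in rad. In form: dx dy dz ax ay az; .... A call has 1 to 5 rows; each row shifts and turns the commanded pose from where the row before left it, along the tool's axes as they then stand; what a row does not reach is not made up. A row lasts 1/8 s, in which the tool goes at most 62.5 mm and 10.7 degrees, less where a joint would pass 70% of its speed; a pose out of reach is approached as far as the arm can. A call is refused whole if a number of a shift passes 62.5 or a number of a turn 0.188, either way. A call with a gripper value outside its range is refused whole. OPENING is the opening, from -1 (shut) to 1 (fully open), set as the call begins (- or left out, the last holds). The fingers move at their own pace and stop on an object; FORCE is the grip in N (left out, the last holds). Time passes only in rows, so rows that do not move let the fingers close. It gives the time, the measured TCP pose, the force and the opening at its end, in the units of the state.
- readout.get_state(): the state, without advancing time (a new reading comes with each control period).
- optics.read_camera(name): name is "scene" or "top"; returns the picture (480x640x3 uint8, red, green, blue); there is no depth.
- optics.calibration(name): a dict with "mtx" (3x3 intrinsics, pixels), "dist_coeffs" ([k1, k2, p1, p2, k3] as OpenCV has them; the pictures are not rectified), "rvec" (rotation vector, rad) and "tvec" (3), from world to camera coordinates, as OpenCV has them. Camera axes: x right, y down, z forward; pixel columns grow to the right and rows downward; lengths in m; the calibration is good to about 2 mm. A picture is of the moment at which its call begins. calibration takes no time and is no camera call.
- ctrl.sign_off(): hands the job in, once; it reports no verdict.
Trained networks look in the newest picture that a camera, given by its name, has taken for a name from the list of things; names that differ only in an ending like _2 or _b are one class to them, and where a whole thing is asked for, a point or a joint stands for the part that bears it (a point fixed in the world has none). Each returns a list of dicts, best first, with "p" (0 to 1); they miss things now and then, are a little off and sometimes report something else, mostly with a low value. They report only what shows in the picture. A call takes as long as a camera call.
- optics.recognise(camera, thing): "xy" ([column, row] as shares, 0 to 1, of the picture: columns of its width, rows of its height, amid what is visible of it).
The state is a dict: "time": time; "qpos": joint angles; "dq": joint speeds; "joint_efforts": joint torques, N m; "eef_pos": TCP position; "tcp_rot": TCP orientation; "contact_force": force on the tool from outside, world axes, zero at the start; "wrist_torque": the same for the moment, N m; "opening": opening from 0.0 (shut) to 1.0 (fully open).
Only numpy, scipy, OpenCV 4.12 (cv2) and the standard library are available. Lean on these libraries where they do the work, as an engineer would, in place of code of your own. Each camera call takes 0.05 s, during which the arm holds its last target.

## Working session

There is one attempt and no reset: what is moved stays moved. The work goes in short steps, Python scripts to look and compute and a shell command to move; the robot and the scene stay as the last step left them, time stands still between calls to the robot, and variables do not carry over. Pictures are saved under pics/ and viewed, and the job is handed in when it is done.

```bash
mkdir -p pics; ls
python3 - <<'E'
from plant import readout, optics
import cv2, json
s=readout.get_state(); print({k:(v if not hasattr(v,'tolist') else v.tolist()) for k,v in s.items()})
for c in ("scene","top"):
    im=optics.read_camera(c); cv2.imwrite(f"pics/{c}0.png",im[:,:,::-1]); print(c,optics.calibration(c))
E
```

```text
pics
{'time': 0.0, 'qpos': [-1.4689939988201548, 0.28718183376403383, 1.578203222447463, 5.111779771490216e-06, 1.2785975309002624, -0.14997341212826446], 'dq': [0.0001372181655897574, 0.0012576584480256997, -0.0009120707118098367, 0.00043184026263173067, -0.0007378141734541505, -0.0003273660415493698], 'joint_efforts': [-0.00022847818399895914, -40.59831976890564, -29.262240529060364, -0.00015829782114451518, 0.00577091021114029, 1.3013077762025205e-05], 'eef_pos': [0.1681373922518478, -0.6530344905776797, 0.22992220460840618], 'tcp_rot': [0.7902913670010692, -0.6127300607059482, -0.0008226030340738694, -0.000866761278958592], 'contact_force': [-0.3583103306801809, 0.3902083098908685, 0.2593713633280085], 'wrist_torque': [-0.03050026848439143, 0.026804357855384448, -0.036186154874137524], 'opening': 0.9972898519808228}
scene {'mtx': array([[449.72659078,   0.        , 316.43154671],
       [  0.        , 449.72659078, 246.53074527],
       [  0.        ,   0.        ,   1.        ]]), 'dist_coeffs': array([-0.0533179,  0.       ,  0.       ,  0.       ,  0.       ]), 'rvec': array([ 1.24204821,  2.36009477, -0.9094272 ]), 'tvec': array([ 0.32450812, -0.26518016,  1.28149255])}
top {'mtx': array([[522.65422457,   0.        , 322.48017016],
       [  0.        , 522.65422457, 230.27174757],
       [  0.        ,   0.        ,   1.        ]]), 'dist_coeffs': array([0.0028968, 0.       , 0.       , 0.       , 0.       ]), 'rvec': array([ 2.15784244, -2.16703193,  0.14117638]), 'tvec': array([-0.02328349,  0.54894499,  1.29728205])}
```

View pics/scene0.png

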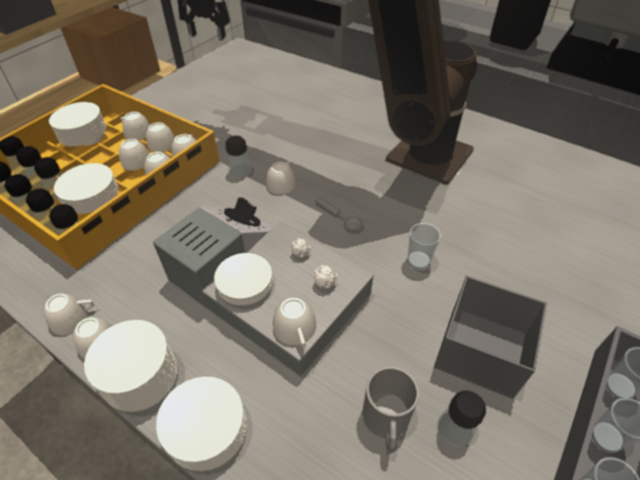

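View pics/top0.png

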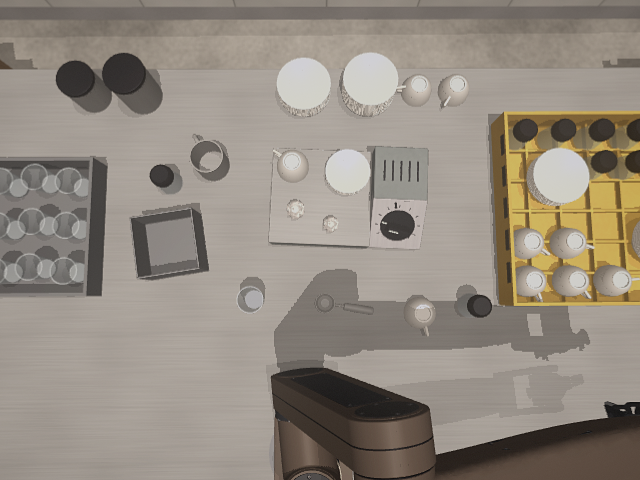

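The top picture shows ball_b at about (295,209), ball_a at (330,223), the knob at (397,226) with its pointer to the left, and the tub at (169,243). The tumbler is at (250,298), cup_b at (420,312) and shaker_b at (478,305). Next I'll measure these.

```bash
cat > h.py <<'E'
import numpy as np, cv2
from plant import readout, optics
from scipy.spatial.transform import Rotation as R
C={c:optics.calibration(c) for c in("scene","top")}
def ray(c,uv):
    k=C[c];Rm=cv2.Rodrigues(k["rvec"])[0]
    n=cv2.undistortPoints(np.array([[uv]],float),k["mtx"],k["dist_coeffs"])[0,0]
    d=Rm.T@np.array([n[0],n[1],1.]);o=-Rm.T@k["tvec"];return o,d/np.linalg.norm(d)
def onz(c,uv,z):
    o,d=ray(c,uv);return o+d*(z-o[2])/d[2]
def tri(u1,u2):
    o,d=ray("scene",u1);p,e=ray("top",u2)
    A=np.stack([d,-e],1);t=np.linalg.lstsq(A,p-o,rcond=None)[0]
    a,b=o+d*t[0],p+e*t[1];return (a+b)/2,np.linalg.norm(a-b)
def proj(c,P):
    k=C[c];return cv2.projectPoints(np.atleast_2d(np.array(P,float)),k["rvec"],k["tvec"],k["mtx"],k["dist_coeffs"])[0][:,0]
def rec(c,t):return [(np.round(np.array(r["xy"])*[640,480],1).tolist(),round(r["p"],2)) for r in optics.recognise(c,t)]
E
python3 - <<'E'
from h import *
np.set_printoptions(precision=4,suppress=True)
for t in ["ball_a_mid","ball_b_mid","knob_centre","pointer","mark","tub_in","cup","saucers","tumbler"]:
    print(t,{c:rec(c,t)[:3] for c in("scene","top")})
im=optics.read_camera("top")[:,:,::-1]
cv2.imwrite("pics/topz.png",cv2.resize(im[140:255,260:435],None,fx=4.5,fy=4.5,interpolation=cv2.INTER_CUBIC))
E
```

```text
ball_a_mid {'scene': [([300.3, 249.4], 0.8)], 'top': [([329.2, 224.1], 0.64)]}
ball_b_mid {'scene': [([322.7, 280.0], 0.55)], 'top': [([297.3, 209.2], 0.62)]}
knob_centre {'scene': [], 'top': [([398.5, 224.6], 0.77)]}
pointer {'scene': [([243.9, 210.8], 0.64)], 'top': [([297.0, 209.6], 0.73), ([395.7, 225.6], 0.57)]}
mark {'scene': [], 'top': []}
tub_in {'scene': [([301.6, 246.8], 0.67), ([492.5, 337.4], 0.55), ([388.2, 404.2], 0.48)], 'top': [([167.2, 244.7], 0.9), ([361.2, 204.9], 0.45), ([396.1, 223.6], 0.21)]}
cup {'scene': [([294.0, 324.6], 0.92), ([277.4, 177.9], 0.64), ([491.1, 336.7], 0.64)], 'top': [([417.4, 312.7], 0.75), ([292.0, 164.7], 0.68)]}
saucers {'scene': [([243.0, 278.9], 0.57)], 'top': [([349.6, 171.7], 0.89)]}
tumbler {'scene': [([422.7, 244.8], 0.72), ([494.5, 337.9], 0.22)], 'top': [([251.1, 300.9], 0.84)]}
```

View pics/topz.png

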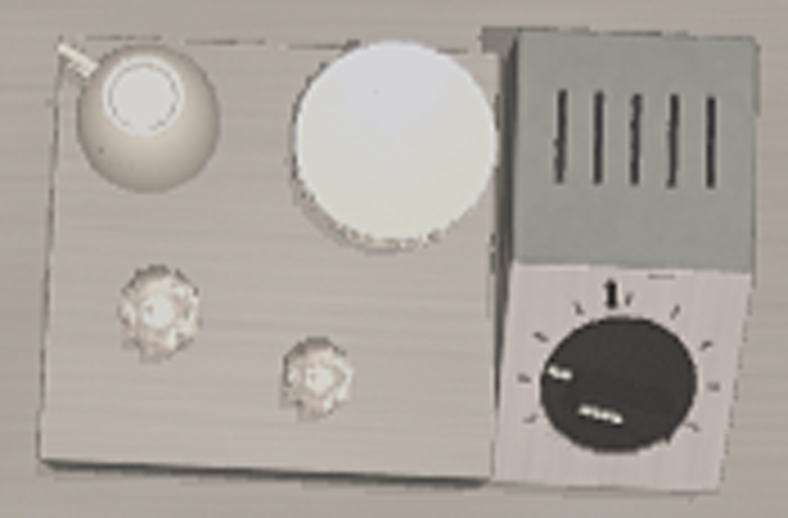

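The zoom shows the pointer line at about (384.5,223), pointing left. The bar mark is at about (396,205.5), near straight up the slope. The second white mark is on top of the grip bar. Next I'll fit the warmer pose from its corners.

```bash
cat >> h.py <<'E'
a38=np.radians(38)
def warm(w): # x,y,yaw -> T
    return np.array([w[0],w[1],0.]),R.from_euler("z",w[2])
def W(w,p):
    o,r=warm(w);return r.apply(np.atleast_2d(p))+o
# knob axis mid-panel: panel from (-.12,.04) to (-.12+.14cos, .126)
n=np.array([-np.sin(a38),0,np.cos(a38)]);up=np.array([np.cos(a38),0,np.sin(a38)])
kc=np.array([-.12,-.125,.04])+.07*up+.008*n
def kp(th,r=.042,h=0): # clockwise facing panel: toward warmer right (-y)
    return kc+r*(np.cos(th)*up+np.sin(th)*np.array([0,-1,0]))+h*n
E
python3 - <<'E'
from h import *
from scipy.optimize import least_squares
np.set_printoptions(precision=4,suppress=True)
z=np.array([(43,458),(720,492),(750,272),(757,38),(518,30),(512,265),(58,38)])/4.5+[260,140]
xb=-.12+.14*np.cos(a38)
M=np.array([(-.12,.19,.07),(-.12,-.19,.04),(xb,-.19,.126),(.12,-.19,.126),(.12,-.06,.126),(xb,-.06,.126),(.12,.19,.07)])
f=lambda w:(proj("top",W(w,M))-z).ravel()
s=least_squares(f,[.7,0,0]);w=s.x;print(w,s.fun.reshape(-1,2))
print("knob",W(w,kc)[0],proj("top",W(w,kc)),"skirt zoom",(620/4.5+260,385/4.5+140))
P=np.array([549,372])/4.5+[260,140]
for th in np.arange(-1.6,-.8,.1): print(th,(proj("top",W(w,kp(th)))-[260,140])*4.5)
for th in np.arange(-.3,.5,.1): print(th,(proj("top",W(w,kp(th,.0525,-.008)))-[260,140])*4.5)
print("tri a",tri((300.3,249.4),(330,224)),"b",tri((324,278),(296,209.5)))
print("plane a",onz("top",(330,224),.089),"b",onz("top",(296,209.5),.092))
print("tub",onz("top",(168,244),.004)); print(onz("scene",(492,337),.004))
for uv in [(131,216),(201,208),(208,270),(137,279)]: print(onz("top",uv,.11))
print("cup",onz("top",(292,166),.12),"sauc",onz("top",(348,172),.105),"tumb",onz("top",(251,299),.05),"cupb",onz("top",(420,312),.04),"shb",onz("top",(479,306),.1))
E
```

```text
[ 0.6255 -0.0871 -0.0432] [[-1.0203  1.0087]
 [ 0.0156  0.5006]
 [ 1.0424  0.3271]
 [ 0.2418 -0.4843]
 [-0.3421 -0.8362]
 [-0.4403 -0.2595]
 [ 0.501  -0.2939]]
knob [ 0.5503 -0.2089  0.0894] [[397.6838 226.6036]] skirt zoom (397.77777777777777, 225.55555555555554)
-1.6 [[542.1429 388.6271]]
-1.5 [[543.0199 381.9754]]
-1.4 [[544.667  375.3789]]
-1.2999999999999998 [[547.0717 368.9042]]
-1.1999999999999997 [[550.2132 362.6175]]
-1.0999999999999996 [[554.0631 356.5838]]
-0.9999999999999996 [[558.5855 350.8659]]
-0.8999999999999995 [[563.7367 345.5239]]
-0.3 [[599.2896 300.3364]]
-0.19999999999999998 [[609.0437 298.5744]]
-0.09999999999999998 [[618.8976 297.6649]]
5.551115123125783e-17 [[628.7466 297.6186]]
0.10000000000000003 [[638.4859 298.436 ]]
0.2 [[648.0122 300.1083]]
0.3000000000000001 [[657.2243 302.6168]]
0.4000000000000001 [[666.0251 305.9336]]
tri a (array([ 0.5592, -0.0451,  0.0819]), np.float64(0.0031719273658684156)) b (array([0.5951, 0.0385, 0.0841]), np.float64(0.002936548619256971))
plane a [ 0.5574 -0.0436  0.089 ] b [0.5931 0.0394 0.092 ]
tub [0.5182 0.3741 0.004 ]
[0.48   0.3596 0.004 ]
[0.5757 0.4343 0.11  ]
[0.5946 0.2672 0.11  ]
[0.4455 0.2471 0.11  ]
[0.4251 0.4141 0.11  ]
cup [0.6949 0.048  0.12  ] sauc [ 0.6833 -0.088   0.105 ] tumb [0.3763 0.152  0.05  ] cupb [ 0.3421 -0.2674  0.04  ] shb [ 0.3576 -0.3969  0.1   ]
```

```bash
cat >> h.py <<'E'
def go(target,quat=None):
    s=readout.get_state();r=R.from_quat(s["tcp_rot"])
    d=r.inv().apply(np.array(target)-s["eef_pos"])*1000
    print("t",round(s["time"],2),"tcp",np.round(s["eef_pos"],4),"F",np.round(s["contact_force"],1),"open",round(s["opening"],3),"q",np.round(s["qpos"],2))
    print("shift mm",np.round(d,1),end=" ")
    if quat is not None: print("rotvec",np.round((r.inv()*quat).as_rotvec(),3),end="")
    print()
E
python3 -m crank '-33 -35 3 0 0 0;-33 -35 3 0 0 0;-33 -35 3 0 0 0;-33 -35 3 0 0 0;-33 -35 3 0 0 0' 1 40
python3 -m crank '-33 -35 3 0 0 0;-33 -35 3 0 0 0;-33 -35 3 0 0 0;-33 -35 3 0 0 0;-33 -35 3 0 0 0'
python3 -m crank '-33 -35 3 0 0 0;-33 -35 3 0 0 0;-33 -35 3 0 0 0;-33 -35 3 0 0 0;0 0 0 0 0 0'
python3 -c "
from h import *
go([.558,-.044,.16],R.from_matrix(np.array([[.249,-.968,0],[-.968,-.249,0],[0,0,-1]]).T))"
```

```text
time: 1.68
eef_pos: [0.2973, -0.449, 0.2165]
tcp_rot: [0.79, -0.613, 0.0, 0.0]
contact_force: [0.4, 0.0, 0.3]
opening: 0.997
time: 2.3
eef_pos: [0.4257, -0.2456, 0.2016]
tcp_rot: [0.79, -0.613, 0.0, 0.0]
contact_force: [0.5, -0.3, 0.5]
opening: 1.002
time: 2.92
eef_pos: [0.5286, -0.0816, 0.1892]
tcp_rot: [0.792, -0.611, -0.0, -0.0]
contact_force: [-0.5, 0.6, -0.4]
opening: 0.999
t 2.92 tcp [ 0.5286 -0.0816  0.1892] F [-0.5  0.6 -0.4] open 0.999 q [-0.34  0.02  1.96  0.    1.17  0.97]
shift mm [-28.9 -38.   29.2] rotvec [-0.     0.     0.005]
```

```bash
python3 -m crank '-29 -38 29 0 0 0;0 0 30 0 0 0;0 0 20 0 0 0;0 0 20 0 0 0;0 0 17 0 0 0'
python3 - <<'E'
from h import *
for c in("scene","top"):
    im=optics.read_camera(c)[:,:,::-1]
    cv2.imwrite(f"pics/{c}1.png",cv2.resize(im[140:340,180:440],None,fx=3,fy=3,interpolation=cv2.INTER_CUBIC))
go([.558,-.044,.071])
E
```

```text
time: 3.55
eef_pos: [0.5569, -0.0474, 0.0726]
tcp_rot: [0.79, -0.613, -0.0, 0.0]
contact_force: [-0.7, 0.8, 0.7]
opening: 1.003
t 3.65 tcp [ 0.5555 -0.0468  0.0712] F [-0.   0.3 -0.6] open 1.005 q [-0.27  0.22  1.97 -0.    0.95  1.05]
shift mm [-2.1 -3.1  0.2]
```

View pics/scene1.png

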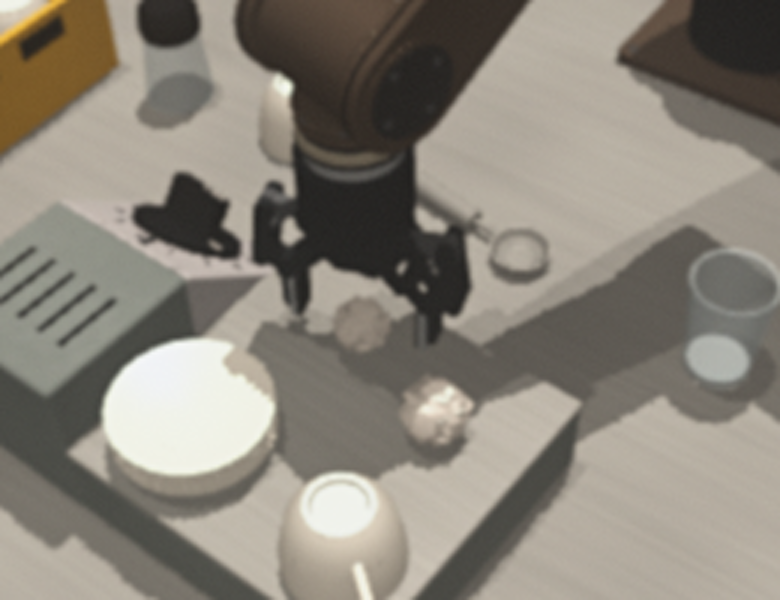

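Ball_a, at about (362,325) in the zoom, lies between the open fingers. I'll close on it.

```bash
python3 -m crank '-2 -3 0 0 0 0;0 0 0 0 0 0;0 0 0 0 0 0;0 0 0 0 0 0;0 0 0 0 0 0' -1 25
python3 -m crank '0 0 0 0 0 0;0 0 0 0 0 0;0 0 0 0 0 0;0 0 0 0 0 0'
python3 -m crank '0 0 -30 0 0 0;0 0 -40 0 0 0;0 0 -40 0 0 0;0 0 0 0 0 0'
python3 - <<'E'
from h import *
im=optics.read_camera("scene")[:,:,::-1]
cv2.imwrite(f"pics/scene2.png",cv2.resize(im[140:340,180:440],None,fx=3,fy=3,interpolation=cv2.INTER_CUBIC))
go([.51,.341,.18])
E
```

```text
time: 4.28
eef_pos: [0.5605, -0.044, 0.0745]
tcp_rot: [0.79, -0.613, 0.001, -0.0]
contact_force: [-0.8, 0.2, 4.9]
opening: 0.403
time: 4.78
eef_pos: [0.5604, -0.0441, 0.0745]
tcp_rot: [0.79, -0.613, 0.001, -0.0]
contact_force: [-0.2, 0.0, 5.4]
opening: 0.412
time: 5.28
eef_pos: [0.5617, -0.0445, 0.1872]
tcp_rot: [0.79, -0.613, 0.003, -0.001]
contact_force: [-0.4, 0.7, 0.0]
opening: 0.405
t 5.33 tcp [ 0.5602 -0.0441  0.1846] F [ 0.2 -0.1 -0.9] open 0.409 q [-0.26  0.08  1.9  -0.    1.16  1.06]
shift mm [-385.5  -47.3    4.1]
```

View pics/scene2.png

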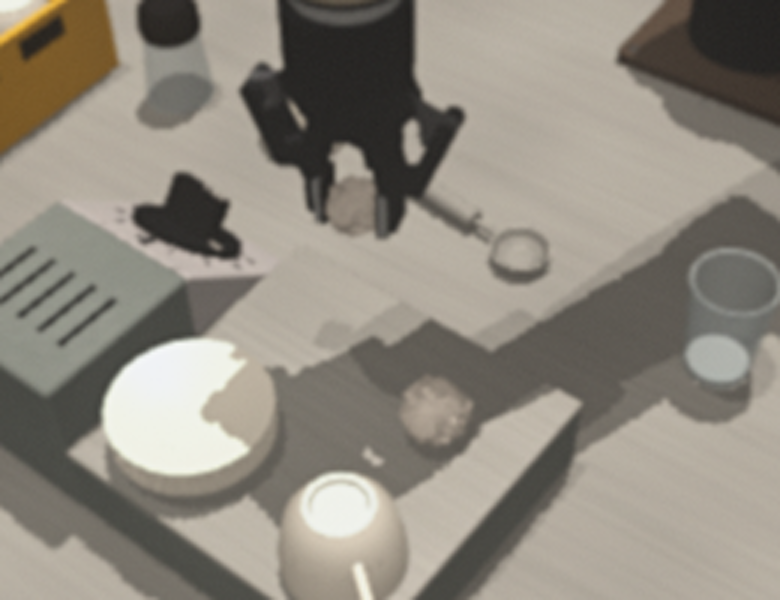

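Ball_a is held, lifted clear at about (355,205) in the zoom. Now over to the tub.

```bash
python3 -m crank '-48 -6 0 0 0 0;-48 -6 0 0 0 0;-48 -6 0 0 0 0;-48 -6 0 0 0 0;-48 -6 0 0 0 0'
python3 -m crank '-48 -6 0 0 0 0;-48 -6 0 0 0 0;-48 -6 0 0 0 0;0 0 0 0 0 0'
python3 - <<'E'
from h import *
im=optics.read_camera("top")[:,:,::-1]
cv2.imwrite(f"pics/top2.png",cv2.resize(im[140:340,80:340],None,fx=3,fy=3,interpolation=cv2.INTER_CUBIC))
go([.51,.341,.13])
E
```

```text
time: 5.95
eef_pos: [0.5271, 0.1972, 0.1807]
tcp_rot: [0.79, -0.613, -0.001, 0.002]
contact_force: [0.3, -0.6, -0.2]
opening: 0.409
time: 6.45
eef_pos: [0.5083, 0.342, 0.1805]
tcp_rot: [0.792, -0.611, -0.001, 0.002]
contact_force: [0.2, -0.1, 0.3]
opening: 0.407
t 6.5 tcp [0.5088 0.3405 0.1806] F [ 0.2 -0.3  0.3] open 0.408 q [ 0.42  0.2   1.78 -0.    1.17  1.74]
shift mm [-0.2 -1.5 50.6]
```

View pics/top2.png

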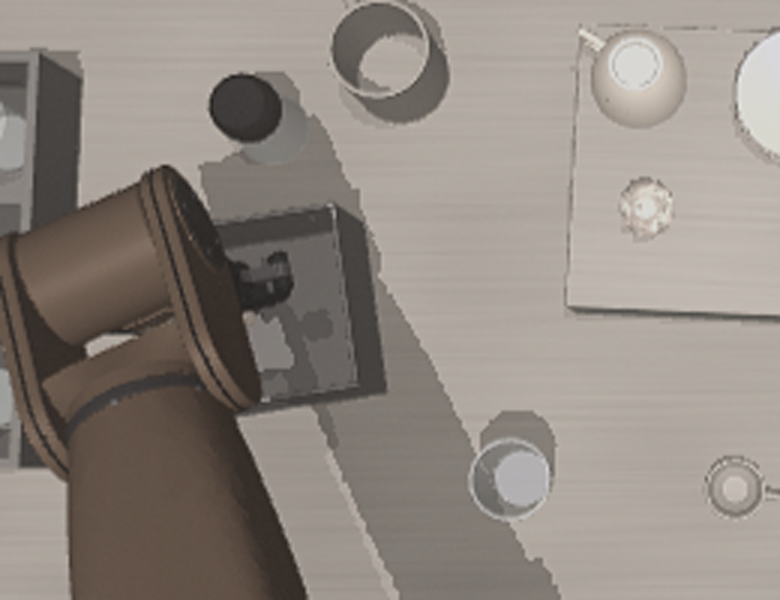

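```bash
python3 -m crank '0 0 25 0 0 0;0 0 25 0 0 0;0 0 0 0 0 0'
python3 -m crank '0 0 0 0 0 0;0 0 0 0 0 0;0 0 0 0 0 0;0 0 0 0 0 0' 1
python3 -m crank '0 0 -25 0 0 0;0 0 -25 0 0 0;47 6 0 0 0 0;47 6 0 0 0 0;47 6 0 0 0 0'
python3 -m crank '47 6 0 0 0 0;0 0 0 0 0 0'
python3 - <<'E'
from h import *
im=optics.read_camera("top")[:,:,::-1]
cv2.imwrite(f"pics/top3.png",cv2.resize(im[140:340,80:340],None,fx=3,fy=3,interpolation=cv2.INTER_CUBIC))
go([.594,.039,.15])
E
```

```text
time: 6.88
eef_pos: [0.5084, 0.3375, 0.1294]
tcp_rot: [0.79, -0.613, -0.002, 0.004]
contact_force: [0.0, -0.3, -0.7]
opening: 0.407
time: 7.38
eef_pos: [0.5107, 0.34, 0.134]
tcp_rot: [0.79, -0.613, 0.0, -0.0]
contact_force: [-1.1, -0.1, 0.0]
opening: 1.002
time: 8.0
eef_pos: [0.5282, 0.1977, 0.1838]
tcp_rot: [0.791, -0.612, 0.0, -0.0]
contact_force: [0.9, 0.2, 0.1]
opening: 1.003
time: 8.25
eef_pos: [0.5345, 0.1494, 0.1836]
tcp_rot: [0.789, -0.614, 0.0, -0.0]
contact_force: [-1.4, 0.2, 0.2]
opening: 1.001
t 8.3 tcp [0.5343 0.1508 0.1836] F [ 0.   0.5 -0.1] open 0.998 q [0.09 0.07 1.92 0.   1.16 1.41]
shift mm [123.1 -30.3  33.6]
```

View pics/top3.png

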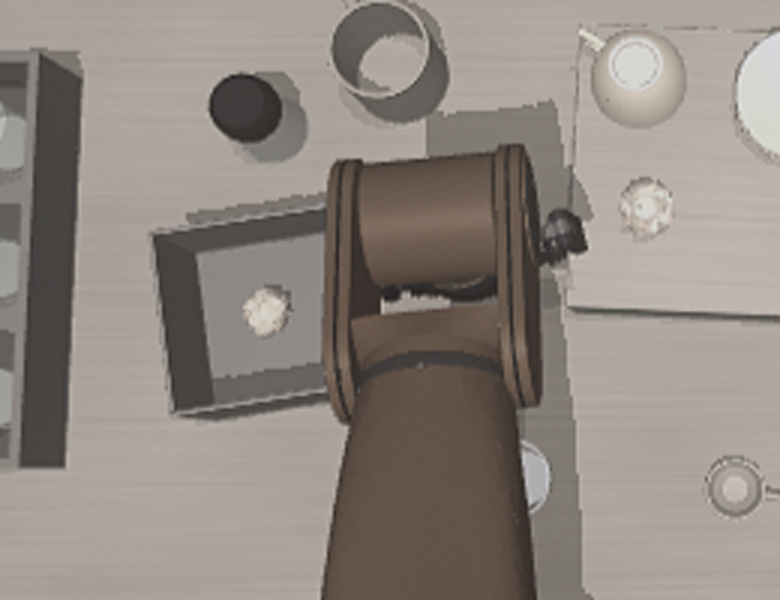

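Ball_a is in the tub, at about (267,310) in the zoom. Ball_b has not moved, at (646,209).

```bash
python3 -m crank '41 -10 0 0 0 0;41 -10 0 0 0 0;41 -10 0 0 0 0;0 0 33 0 0 0;0 0 30 0 0 0'
python3 -m crank '0 0 25 0 0 0;0 0 20 0 0 0;0 0 0 0 0 0'
python3 - <<'E'
from h import *
im=optics.read_camera("scene")[:,:,::-1]
cv2.imwrite(f"pics/scene4.png",cv2.resize(im[140:340,180:440],None,fx=3,fy=3,interpolation=cv2.INTER_CUBIC))
go([.594,.039,.075])
E
```

```text
time: 8.93
eef_pos: [0.5943, 0.041, 0.1198]
tcp_rot: [0.79, -0.613, 0.0, -0.0]
contact_force: [0.3, -0.1, -0.4]
opening: 1.002
time: 9.3
eef_pos: [0.5924, 0.0412, 0.0734]
tcp_rot: [0.791, -0.612, -0.002, 0.001]
contact_force: [-0.8, -0.2, 0.4]
opening: 1.0
t 9.35 tcp [0.5935 0.0409 0.0749] F [0.7 1.4 0.7] open 0.997 q [-0.1   0.29  1.88  0.    0.97  1.22]
shift mm [ 2.   0.  -0.1]
```

View pics/scene4.png

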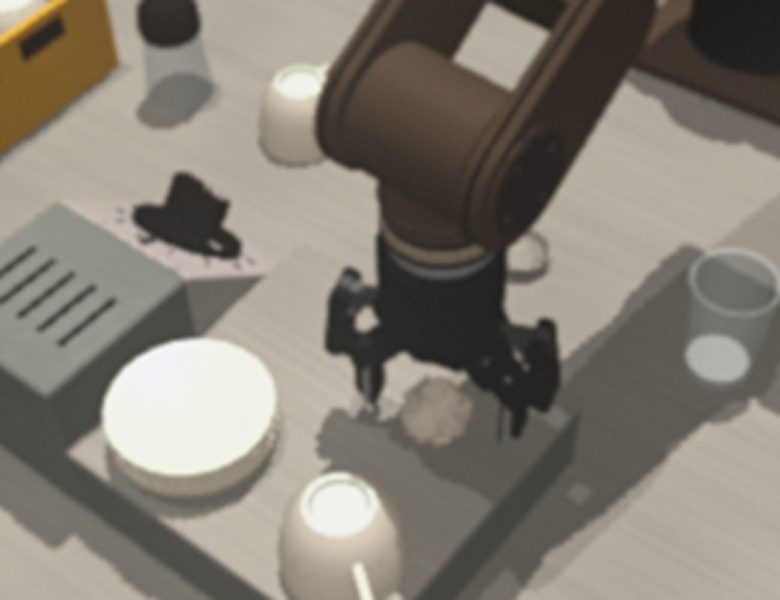

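Ball_b, at (437,410) in the zoom, is between the fingers. I'll close, lift and carry it to the tub.

```bash
python3 -m crank '0 0 0 0 0 0;0 0 0 0 0 0;0 0 0 0 0 0;0 0 0 0 0 0;0 0 0 0 0 0' -1 25
python3 -m crank '0 0 0 0 0 0;0 0 0 0 0 0;0 0 0 0 0 0;0 0 -30 0 0 0'
python3 -m crank '0 0 -40 0 0 0;0 0 -40 0 0 0;0 0 0 0 0 0'
python3 -c "
from h import *
go([.505,.341,.185])"
```

```text
time: 9.98
eef_pos: [0.5946, 0.0401, 0.0767]
tcp_rot: [0.79, -0.613, 0.001, -0.001]
contact_force: [-1.0, 0.6, 5.1]
opening: 0.481
time: 10.48
eef_pos: [0.5914, 0.0403, 0.1027]
tcp_rot: [0.79, -0.613, -0.003, 0.002]
contact_force: [-0.4, -0.3, -0.1]
opening: 0.478
time: 10.85
eef_pos: [0.596, 0.0399, 0.1894]
tcp_rot: [0.79, -0.613, 0.003, -0.002]
contact_force: [0.3, -0.4, 0.0]
opening: 0.475
t 10.85 tcp [0.596  0.0399 0.1894] F [ 0.3 -0.4  0. ] open 0.475 q [-0.1   0.15  1.82 -0.    1.17  1.22]
shift mm [-314.2   13.1    3.4]
```

```bash
python3 -m crank '-52 2 0 0 0 0;-52 2 0 0 0 0;-52 2 0 0 0 0;-52 2 0 0 0 0;-52 2 0 0 0 0'
python3 -m crank '-52 2 0 0 0 0;0 0 25 0 0 0;0 0 25 0 0 0;0 0 0 0 0 0'
python3 -c "
from h import *
go([.505,.341,.135])"
python3 -m crank '0 0 0 0 0 0;0 0 0 0 0 0;0 0 0 0 0 0;0 0 0 0 0 0' 1
python3 -m crank '0 0 -25 0 0 0;0 0 -25 0 0 0;50 0 0 0 0 0;50 0 0 0 0 0;50 0 0 0 0 0'
python3 -m crank '50 0 0 0 0 0;50 0 0 0 0 0;50 0 0 0 0 0;0 0 0 0 0 0'
python3 - <<'E'
from h import *
np.set_printoptions(precision=4,suppress=True)
im=optics.read_camera("top")[:,:,::-1]
cv2.imwrite(f"pics/top5.png",cv2.resize(im[140:340,80:340],None,fx=3,fy=3,interpolation=cv2.INTER_CUBIC))
w=[ 0.6255,-0.0871,-0.0432]
k=W(w,kc)[0]; rw=R.from_euler("z",w[2])
z=-rw.apply(n)
for th in(-1.35,):
  bar=rw.apply(np.cos(th)*up+np.sin(th)*np.array([0,-1,0]))
  for s in(1,-1):
    y=s*bar; x=np.cross(y,z); q=R.from_matrix(np.stack([x,y,z],1)); print("x axis",x,"z",z)
    go(k-z*.12,q)
E
```

```text
time: 11.48
eef_pos: [0.5176, 0.2906, 0.1831]
tcp_rot: [0.79, -0.613, -0.001, 0.001]
contact_force: [0.5, -0.1, 0.7]
opening: 0.472
time: 11.98
eef_pos: [0.5015, 0.3383, 0.1307]
tcp_rot: [0.79, -0.613, -0.002, 0.004]
contact_force: [-0.4, 0.2, -0.4]
opening: 0.476
t 11.97 tcp [0.5015 0.3383 0.1307] F [-0.4  0.2 -0.4] open 0.476 q [ 0.43  0.24  1.83 -0.    1.08  1.74]
shift mm [-1.8 -4.  -4.3] 
time: 12.48
eef_pos: [0.5047, 0.3394, 0.136]
tcp_rot: [0.79, -0.613, 0.0, -0.001]
contact_force: [0.2, -1.0, -0.2]
opening: 0.999
time: 13.1
eef_pos: [0.5421, 0.1929, 0.1858]
tcp_rot: [0.79, -0.612, 0.0, -0.0]
contact_force: [0.5, 0.1, 0.5]
opening: 1.003
time: 13.6
eef_pos: [0.5799, 0.0458, 0.1857]
tcp_rot: [0.789, -0.615, 0.001, -0.0]
contact_force: [-0.9, 0.2, -0.1]
opening: 1.003
x axis [-0.7587  0.252  -0.6007] z [ 0.6151 -0.0266 -0.788 ]
t 13.65 tcp [0.5794 0.0475 0.1856] F [0.1 0.  0.2] open 1.001 q [-0.09  0.12  1.85  0.    1.16  1.23]
shift mm [220.2 162.    1.5] rotvec [ 0.582 -0.541  1.994]
x axis [ 0.7587 -0.252   0.6007] z [ 0.6151 -0.0266 -0.788 ]
t 13.65 tcp [0.5794 0.0475 0.1856] F [0.1 0.  0.2] open 1.001 q [-0.09  0.12  1.85  0.    1.16  1.23]
shift mm [220.2 162.    1.5] rotvec [ 0.473  0.508 -1.018]
```

View pics/top5.png

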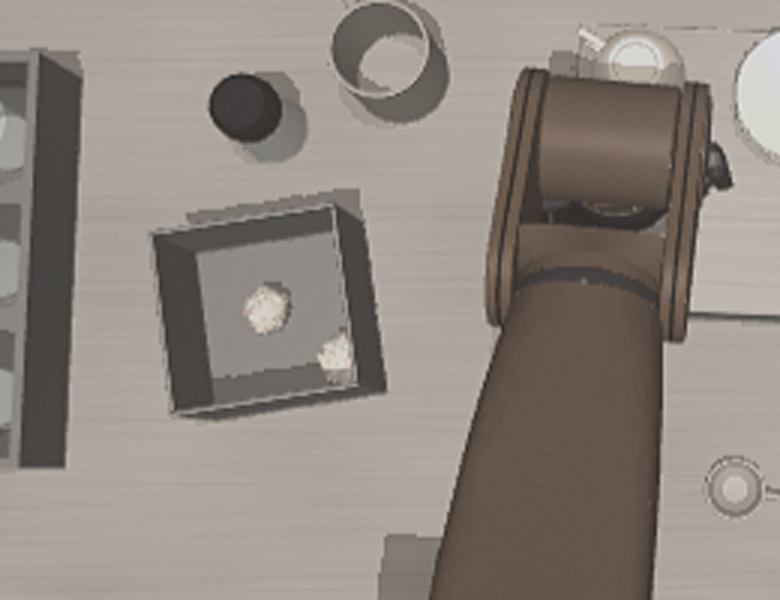

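Both balls are in the tub, at (267,308) and (338,355) in the zoom. Next I move over in front of the knob and tilt the tool.

```bash
python3 -m crank '43 33 -13 0 0 0;43 33 -13 0 0 0;43 33 -13 0 0 0;43 33 -13 0 0 0;43 33 -13 0 0 0'
python3 -m crank '0 0 0 0.059 0.0635 -0.127;0 0 0 0.059 0.0635 -0.127;0 0 0 0.059 0.0635 -0.127;0 0 0 0.059 0.0635 -0.127'
python3 -m crank '0 0 0 0.059 0.0635 -0.127;0 0 0 0.059 0.0635 -0.127;0 0 0 0.059 0.0635 -0.127;0 0 0 0.059 0.0635 -0.127;0 0 0 0 0 0'
cat >> h.py <<'E'
w0=[ 0.6255,-0.0871,-0.0432]
def knobq(th,w=w0):
    k=W(w,kc)[0]; rw=R.from_euler("z",w[2]); z=-rw.apply(n)
    bar=rw.apply(np.cos(th)*up+np.sin(th)*np.array([0,-1,0])); y=-bar
    return k,z,R.from_matrix(np.stack([np.cross(y,z),y,z],1))
E
python3 - <<'E'
from h import *
k,z,q=knobq(-1.35); go(k-z*.1,q)
im=optics.read_camera("top")[:,:,::-1]
cv2.imwrite(f"pics/top6.png",cv2.resize(im[140:340,260:520],None,fx=3,fy=3,interpolation=cv2.INTER_CUBIC))
im=optics.read_camera("scene")[:,:,::-1]
cv2.imwrite(f"pics/scene6.png",cv2.resize(im[120:320,140:400],None,fx=3,fy=3,interpolation=cv2.INTER_CUBIC))
E
```

```text
time: 14.28
eef_pos: [0.4724, -0.2003, 0.251]
tcp_rot: [0.791, -0.612, 0.0, -0.0]
contact_force: [1.1, 0.4, -0.4]
opening: 1.001
time: 14.78
eef_pos: [0.4733, -0.1989, 0.2506]
tcp_rot: [0.907, -0.383, 0.172, -0.016]
contact_force: [-0.4, -0.3, -0.5]
opening: 1.0
time: 15.4
eef_pos: [0.4723, -0.1995, 0.2494]
tcp_rot: [0.938, -0.125, 0.323, -0.03]
contact_force: [-0.5, -0.1, 0.5]
opening: 1.001
t 15.4 tcp [ 0.4723 -0.1995  0.2494] F [-0.5 -0.1  0.5] open 1.001 q [-0.82 -0.41  2.3   0.61  0.84 -0.87]
shift mm [-34.2  14.1  74.4] rotvec [-0.001  0.002 -0.002]
```

View pics/top6.png

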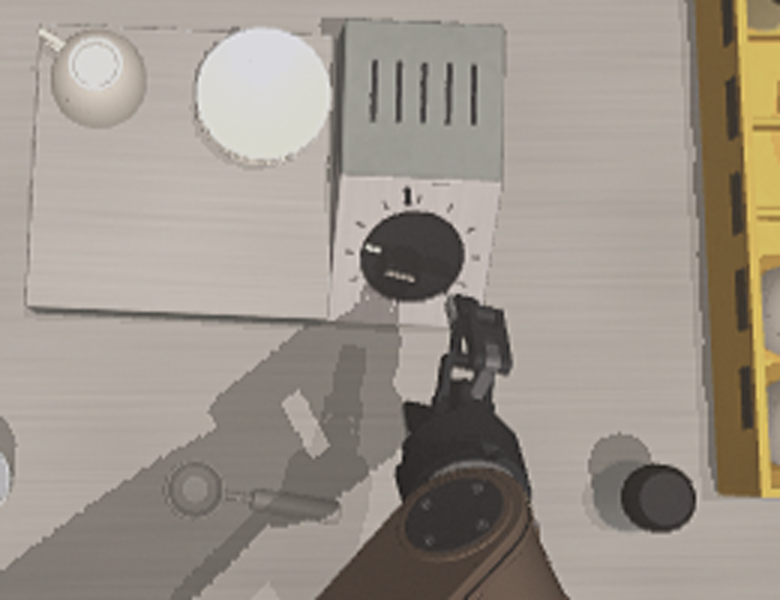

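View pics/scene6.png

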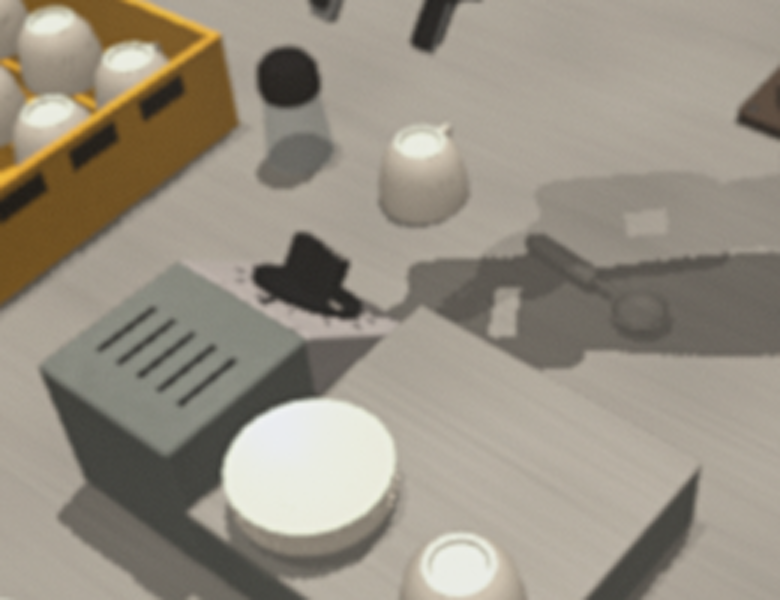

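Run:
```python
from h import *
np.set_printoptions(precision=1,suppress=True)
im=optics.read_camera("top")
Z=8;x0,y0=370,190
v=cv2.resize(im[y0:255,x0:430,::-1],None,fx=Z,fy=Z,interpolation=cv2.INTER_CUBIC)
cv2.imwrite("pics/kn.png",v)
g=im.astype(int).min(2)
print("bar top model", [(th,(proj("top",W(w0,[kp(th,.005,.033),kp(th,.028,.033),kp(th,.042)]))-[x0,y0])*Z) for th in(-1.4,-1.2,-1.0)])
print(g[215:240,380:400])
```

```text
bar top model [(-1.4, array([[217.1, 345.8],
       [142.6, 331.6],
       [ 88.4, 267.2]])), (-1.2, array([[218.3, 343.1],
       [149.4, 316.3],
       [ 98.2, 244.5]])), (-1.0, array([[220.2, 340.6],
       [159.6, 302.3],
       [113.1, 223.6]]))]
[[116 134 184 187 179  76  51  62  62  64  62  63  62  61  61  62  62  60
   62  61]
 [186 184 187 179  77  52  61  63  62  62  62  62  62  60  63  62  61  61
   60  61]
 [183 184 183 105  51  61  64  63  62  63  63  60  62  62  61  61  63  62
   63  62]
 [184 186 143  49  60  62  63  61  62  63  61  64  62  64  61  61  62  61
   60  61]
 [186 179  57  58  61  63  62  62  62  63  63  61  61  61  62  62  63  62
   62  62]
 [188 102  49  57  60  61  61  61  62  62  60  62  63  62  61  61  61  61
   61  61]
 [183  64 129 111  66  59  58  61  58  55  58  59  59  60  61  60  61  61
   61  61]
 [144  85 202 187 125 140 113  58  55  56  61  56  57  54  56  56  54  55
   60  62]
 [ 86  52  91 175 173 212 179  63  54  56  55  55  55  55  53  54  54  57
   56  59]
 [ 54  57  58  53  52  84  87  49  57  57  55  56  56  56  55  54  55  55
   54  57
[... 577 characters left out ...]
  76  58
   51  53]
 [180 113  56  58  58  55  53  54  56  52  67  68 125 125 155 125 130 106
   57  52]
 [188 178  81  50  54  54  54  54  52  52  51  52  49  49  68  67 126 156
   69  54]
 [187 168 120  57  51  51  53  54  53  55  51  52  53  53  51  52  50  48
   51  59]
 [187 127 118  89  58  51  52  52  54  54  53  52  52  52  52  55  54  54
   53  57]
 [178 118 121 119 118  62  49  52  51  52  54  54  51  53  53  51  58  58
   59  57]
 [128 131 131 120 173 108  73  53  50  53  51  52  52  52  52  54  57  57
   57  57]
 [128 131 147 131 132 133 119  80  66  54  52  51  51  50  51  58  57  56
   55  55]
 [129 131 179 130 130 132 121 123 109  79  74  89  53  55  49  54  54  53
   52  58]]
```

View pics/kn.png

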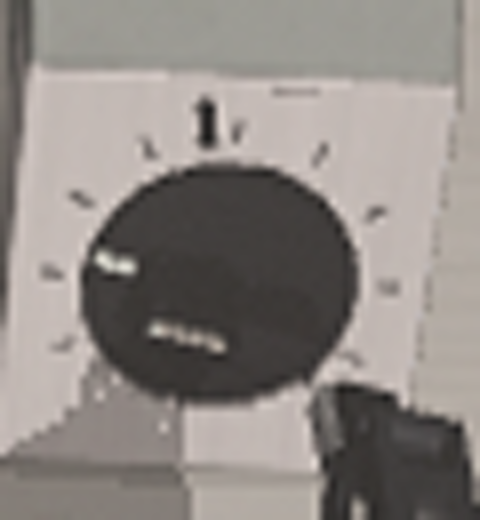

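Run:
```python
from h import *
from scipy.optimize import least_squares
np.set_printoptions(precision=1,suppress=True)
x0,y0,Z=370,190,8
for th in(-.3,-.25,-.2,-.15,-.1,0): print(th,(proj("top",W(w0,[kp(th,.044,-.008),kp(th,.061,-.008)]))-[x0,y0]).ravel()*Z)
# ticks: fit warmer pose locally
T=np.array([(65,342,-2),(50,271,-1.5),(82,198,-1),(150,147,-.5),(239,130,0),(320,154,.5),(376,213,1),(388,287,1.5),(352,357,2)][0:9],float)
ang=np.array([-4,-3,-2,-1,0,1,2,3,4])*np.pi/6
f=lambda v:((proj("top",W([w0[0]+v[0],w0[1]+v[1],w0[2]+v[2]],[kp(a,v[3],-.008) for a in ang]))-[x0,y0])*Z-T[:,:2]).ravel()
s=least_squares(f,[0,0,0,.05],x_scale=[.01,.01,.1,.01]);print(np.round(s.x,4),s.fun.reshape(-1,2))
w=np.array(w0)+s.x[:3]
def fit(uvs,r,h):
    g=lambda v:(proj("top",W(w,kp(v[0],v[1],h)))[0]-np.array(uvs)/Z-[x0,y0])
    q=least_squares(g,[-.5,r],x_scale=[.1,.01]);return np.round(q.x,3)
print("mark",fit((205,97),.06,-.008),fit((208,147),.05,-.008),fit((206.5,122),.05,-.008))
print("ptr",fit((97,258),.042,0),fit((117,263),.04,0),fit((135,267),.03,0));print("bar",fit((150,328),.028,.033),fit((188,336),.01,.033))
```

```text
-0.3 [190.9 157.7 179.9 109.6]
-0.25 [198.2 156.3 190.  107.6]
-0.2 [205.4 155.1 200.2 105.9]
-0.15 [212.7 154.3 210.4 104.8]
-0.1 [220.1 153.8 220.6 104. ]
0 [234.7 153.7 241.  103.9]
[ 0.  -0.  -0.   0.1] [[-0.2  1.1]
 [ 0.5 -0.8]
 [-0.6 -0. ]
 [ 0.3 -0.6]
 [-0.4  0.4]
 [ 1.4  0.8]
 [-0.5 -0.6]
 [-1.4 -0.4]
 [ 0.8  0.2]]
mark [-0.2  0.1] [-0.2  0. ] [-0.2  0.1]
ptr [-1.3  0. ] [-1.3  0. ] [-1.3  0. ]
bar [-1.4  0. ] [-1.3  0. ]
```

```bash
cat >> h.py <<'E'
from scipy.optimize import least_squares
T=np.array([(65,342),(50,271),(82,198),(150,147),(239,130),(320,154),(376,213),(388,287),(352,357)],float)/8+[370,190]
ang=np.array([-4,-3,-2,-1,0,1,2,3,4])*np.pi/6
sk=least_squares(lambda v:(proj("top",W(np.array(w0)+v[:3],[kp(a,v[3],-.008) for a in ang]))-T).ravel(),[0,0,0,.05],x_scale=[.01,.01,.1,.01])
wk=np.array(w0)+sk.x[:3]
def fit(uv,h,r=.045):
    g=lambda v:(proj("top",W(wk,kp(v[0],v[1],h)))[0]-np.array(uv)/8-[370,190])
    return least_squares(g,[-.5,r],x_scale=[.1,.01]).x
E
python3 - <<'E'
from h import *
np.set_printoptions(precision=4,suppress=True)
print(sk.x,wk)
print("mark",fit((205,97),-.008),fit((208,147),-.008),fit((206.5,122),-.008))
print("ptr",fit((97,258),0),fit((117,263),0),fit((135,267),0));print("bar",fit((150,328),.033),fit((188,336),.033))
k,z,q=knobq(-1.32,wk); go(k-z*.07,q)
E
```

```text
[ 0.0015 -0.0006 -0.0097  0.0517] [ 0.627  -0.0877 -0.0529]
mark [-0.18    0.0634] [-0.1848  0.0463] [-0.182   0.0549]
ptr [-1.3269  0.0402] [-1.3228  0.0338] [-1.3115  0.0281]
bar [-1.3566  0.0258] [-1.3294  0.014 ]
t 15.55 tcp [ 0.4733 -0.1999  0.2508] F [-0.7  0.1 -0.6] open 1.004 q [-0.82 -0.41  2.3   0.61  0.84 -0.87]
shift mm [-36.   13.4 105.1] rotvec [-0.006  0.002  0.038]
```

```bash
python3 -m crank '-18 7 20 -0.006 0.002 0.038;-18 6 20 0 0 0;0 0 30 0 0 0;0 0 35 0 0 0;0 0 0 0 0 0'
python3 - <<'E'
from h import *
k,z,q=knobq(-1.323,wk); go(k-z*.012,q)
im=optics.read_camera("top")[:,:,::-1]
cv2.imwrite(f"pics/top7.png",cv2.resize(im[160:310,350:480],None,fx=4,fy=4,interpolation=cv2.INTER_CUBIC))
im=optics.read_camera("scene")[:,:,::-1]
cv2.imwrite(f"pics/scene7.png",cv2.resize(im[120:270,180:380],None,fx=4,fy=4,interpolation=cv2.INTER_CUBIC))
E
```

```text
time: 16.18
eef_pos: [0.5074, -0.2049, 0.1417]
tcp_rot: [0.935, -0.143, 0.322, -0.034]
contact_force: [-0.3, -0.1, -0.1]
opening: 1.002
t 16.18 tcp [ 0.5074 -0.2049  0.1417] F [-0.3 -0.1 -0.1] open 1.002 q [-0.76 -0.15  2.32  0.79  0.6  -1.04]
shift mm [ 2.7  1.3 56. ] rotvec [-0.004  0.006 -0.003]
```

View pics/top7.png

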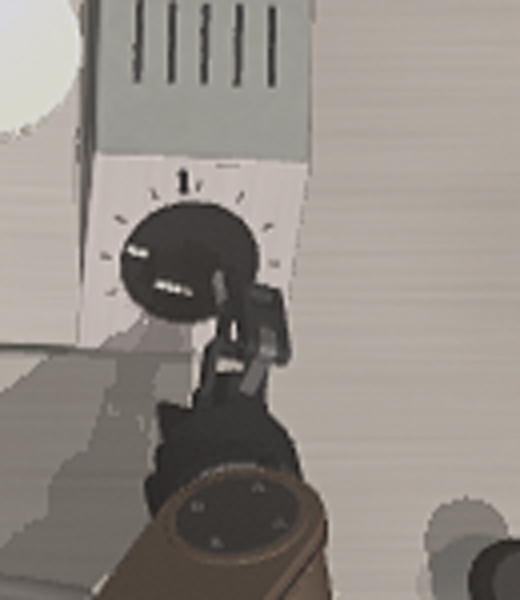

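View pics/scene7.png

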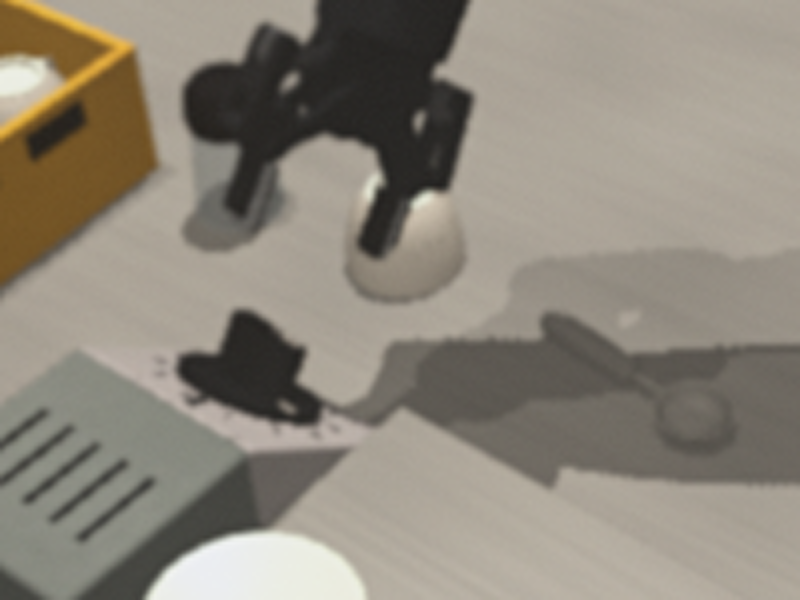

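```bash
python3 -m crank '2.5 1.5 20 0 0 0;0 0 18 0 0 0;0 0 0 0 0 0'
python3 - <<'E'
from h import *
k,z,q=knobq(-1.323,wk); go(k-z*.012,q)
print([np.round((proj(c,[k-z*.03,k])-o)*4,0).tolist() for c,o in(("top",[350,160]),("scene",[180,120]))])
im=optics.read_camera("top")[:,:,::-1]
cv2.imwrite(f"pics/top8.png",cv2.resize(im[160:310,350:480],None,fx=4,fy=4,interpolation=cv2.INTER_CUBIC))
im=optics.read_camera("scene")[:,:,::-1]
cv2.imwrite(f"pics/scene8.png",cv2.resize(im[120:270,180:380],None,fx=4,fy=4,interpolation=cv2.INTER_CUBIC))
E
```

```text
time: 16.65
eef_pos: [0.5324, -0.21, 0.1164]
tcp_rot: [0.935, -0.142, 0.324, -0.032]
contact_force: [-0.2, 0.5, -0.7]
opening: 1.002
t 16.65 tcp [ 0.5324 -0.21    0.1164] F [-0.2  0.5 -0.7] open 1.002 q [-0.73 -0.04  2.28  0.87  0.53 -1.11]
shift mm [-2.7 -1.5 20.5] rotvec [-0.001 -0.    -0.002]
[[[196.0, 291.0], [191.0, 266.0]], [[272.0, 325.0], [254.0, 375.0]]]
```

View pics/top8.png

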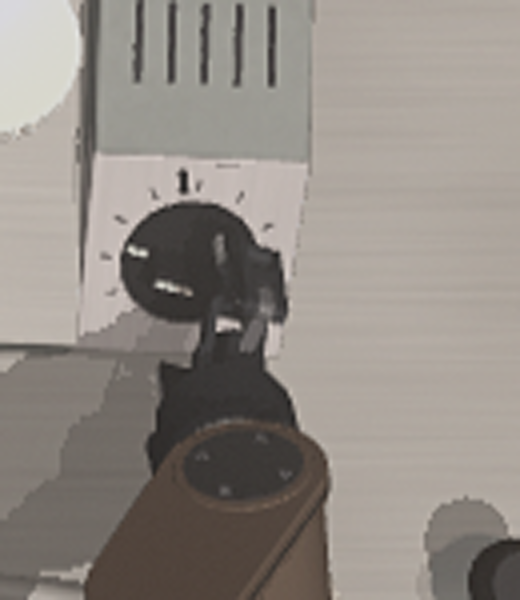

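View pics/scene8.png

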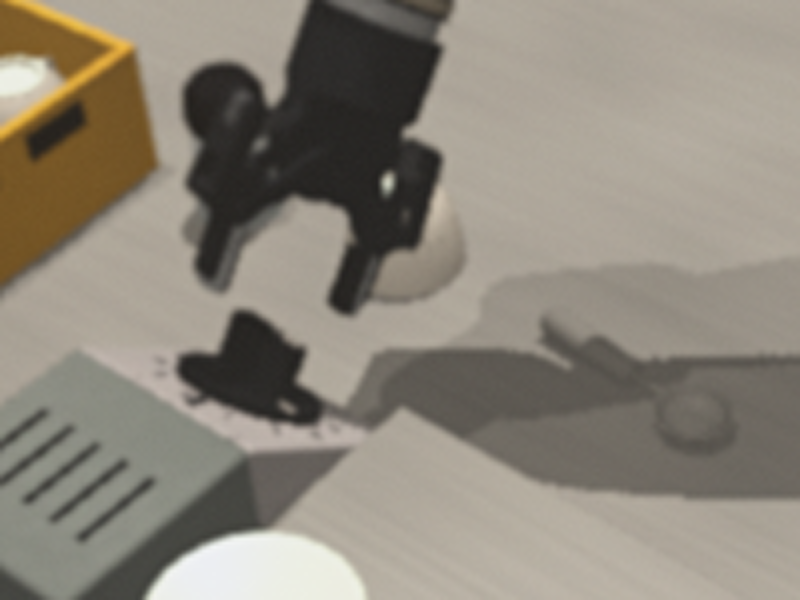

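```bash
cat >> h.py <<'E'
def avg(m=8,T=None,Q=None):
    P=[]
    for i in range(m):
        optics.read_camera("top");s=readout.get_state();P.append(s["eef_pos"])
    P=np.array(P);p=P.mean(0);r=R.from_quat(s["tcp_rot"]);print("mean",np.round(p,4),"sd",np.round(P.std(0),4),"t",s["time"],"F",np.round(s["contact_force"],1),"tq",np.round(s["wrist_torque"],2),"open",round(s["opening"],3))
    if T is not None: print("shift",np.round(r.inv().apply(T-p)*1000,1),"rot",np.round((r.inv()*Q).as_rotvec(),3))
E
python3 - <<'E'
from h import *
k,z,q=knobq(-1.323,wk); avg(8,k-z*.012,q)
E
```

```text
mean [ 0.5322 -0.2102  0.1165] sd [0.0001 0.0001 0.0004] t 17.15 F [ 0.  -0.8 -0.5] tq [ 0.01  0.29 -0.01] open 0.998
shift [-2.7 -1.7 20.6] rot [-0.    -0.    -0.002]
```

```bash
python3 -m crank '-2.5 -1.5 10 0 0 0;0 0 9 0 0 0;0 0 0 0 0 0;0 0 0 0 0 0'
python3 - <<'E'
from h import *
k,z,q=knobq(-1.323,wk); avg(3,k-z*.012,q)
E
python3 -m crank '0 0 0 0 0 0;0 0 0 0 0 0;0 0 0 0 0 0;0 0 0 0 0 0' -1 30
python3 - <<'E'
from h import *
k,z,q=knobq(-1.323,wk); avg(3,k-z*.012,q)
im=optics.read_camera("scene")[:,:,::-1]
cv2.imwrite(f"pics/scene9.png",cv2.resize(im[120:270,180:380],None,fx=4,fy=4,interpolation=cv2.INTER_CUBIC))
E
```

```text
time: 17.65
eef_pos: [0.5424, -0.2083, 0.0989]
tcp_rot: [0.935, -0.143, 0.324, -0.032]
contact_force: [0.4, 0.1, -0.2]
opening: 0.999
mean [ 0.5424 -0.2085  0.0993] sd [0.     0.     0.0001] t 17.8 F [-0.3  0.  -0. ] tq [-0.02  0.31  0.02] open 0.996
shift [ 0.4 -0.1  0.9] rot [-0.    -0.    -0.002]
time: 18.3
eef_pos: [0.544, -0.2094, 0.1014]
tcp_rot: [0.934, -0.143, 0.326, -0.032]
contact_force: [2.1, -0.5, -3.8]
opening: 0.176
mean [ 0.544  -0.2094  0.1013] sd [0. 0. 0.] t 18.45 F [4.5 0.2 1.1] tq [ 0.03 -0.32 -0.06] open 0.179
shift [-2.2 -0.4  1.5] rot [ 0.    -0.004 -0.002]
```

View pics/scene9.png

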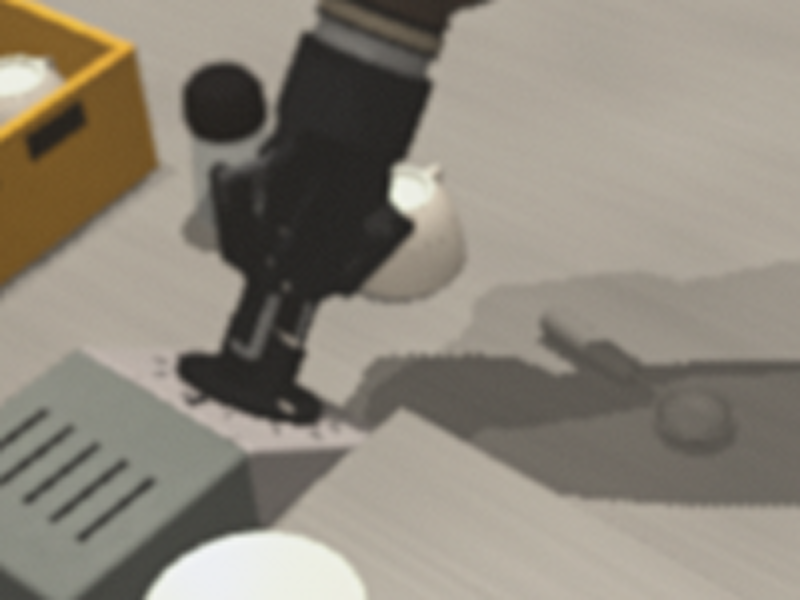

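The bar is gripped at about 15 mm opening. The knob axis is about 2.5 mm along tool +x from my estimate, so I'll take that up and turn by 1.14 rad.

```bash
python3 -m crank '2.5 0 0 0 0 0;0 0 0 0 0 0.14;0 0 0 0 0 0.14;0 0 0 0 0 0.14;0 0 0 0 0 0'
python3 -m crank '0 0 0 0 0 0.14;0 0 0 0 0 0.14;0 0 0 0 0 0.14;0 0 0 0 0 0.14;0 0 0 0 0 0.14'
python3 -m crank '0 0 0 0 0 0;0 0 0 0 0 0'
python3 - <<'E'
from h import *
k,z,q=knobq(-.182,wk); avg(3,k-z*.012,q); go(k,q)
im=optics.read_camera("top")[:,:,::-1]
cv2.imwrite("pics/kn2.png",cv2.resize(im[190:255,370:430],None,fx=8,fy=8,interpolation=cv2.INTER_CUBIC))
E
```

```text
time: 19.12
eef_pos: [0.544, -0.2093, 0.1012]
tcp_rot: [0.884, -0.334, 0.31, -0.099]
contact_force: [-7.7, 0.4, 7.1]
opening: 0.176
time: 19.75
eef_pos: [0.5438, -0.2088, 0.101]
tcp_rot: [0.715, -0.618, 0.257, -0.2]
contact_force: [-7.8, 1.2, 7.7]
opening: 0.176
time: 20.0
eef_pos: [0.5438, -0.2089, 0.101]
tcp_rot: [0.717, -0.617, 0.257, -0.2]
contact_force: [-8.7, 1.6, 8.2]
opening: 0.178
mean [ 0.5438 -0.2089  0.101 ] sd [0. 0. 0.] t 20.15 F [-7.7  1.3  7.5] tq [0.27 0.69 0.08] open 0.178
shift [-0.7  1.6  1.4] rot [0.    0.002 0.019]
t 20.15 tcp [ 0.5438 -0.2089  0.101 ] F [-7.7  1.3  7.5] open 0.178 q [-0.71  0.01  2.26  0.92  0.49 -0.03]
shift mm [-0.7  1.6 13.4] rotvec [0.    0.002 0.019]
```

View pics/kn2.png

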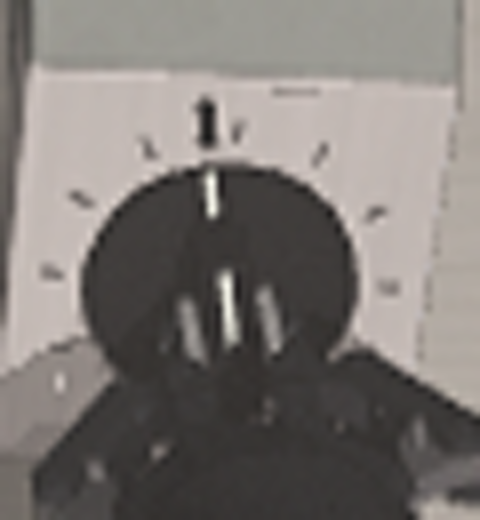

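Run:
```python
from h import *
np.set_printoptions(precision=4,suppress=True)
im=optics.read_camera("top").astype(int).min(2)
print(im[200:232,393:401])
print("ptr",fit((211,170),0),fit((214,215),0),"top",fit((226,272),.033),fit((234,342),.033,.01))
```

```text
[[182 182 182 181 185 181 183 187]
 [182 183 171 176 184 178 180 182]
 [182 174 102 139 186 179 180 182]
 [184 121  46  51 189 180 181 183]
 [183 161  49  53 190 180 176 177]
 [183 181  50  57 192 182 142 149]
 [184 180  49  54 186 183 103 161]
 [185 141  47  52 156 184 108 186]
 [185 176 108 111 163 185 185 185]
 [185 187 178 181 177 176 178 176]
 [176 175 101 104 104 105 106 107]
 [ 45  46  71 135  49  53  56  54]
 [ 56  58 121 229  49  56  59  59]
 [ 61  55  99 227  47  59  58  60]
 [ 60  57  92 226  61  57  59  60]
 [ 59  57  59 227  94  56  58  60]
 [ 60  58  61 216  88  56  59  59]
 [ 59  54  54  85  49  54  57  58]
 [ 56  56  52  53  54  54  54  55]
 [ 53  53  55  55  54  55  56  56]
 [ 54  52  55  54  55  55  55  56]
 [ 53  51  55  53  54  56  55  54]
 [ 52  52  54  54  55  54  54  53]
 [ 54  48  53  55  68  81  58  60]
 [ 52  51  58  56 114 166  52  57]
 [ 52  50  54  56 139 228  49  54]
 [ 56  48  54  52  96 226  46  55]
 [ 94  59  52  55  91 226  60  53]
 [138  85  49  55  57 226  91  53]
 [137  95  47  53  57 221 105  50]
 [136 119  48  51  56 198 144  50]
 [136 135  51  53  54 182 144  51]]
ptr [-0.1877  0.0428] [-0.196   0.0272] top [-0.1871  0.0264] [0.1418 0.0021]
```

Run:
```python
from h import *
g=optics.read_camera("top").astype(float).min(2)
def line(rows,c0,c1,sgn,h):
    ths=[]
    for r in rows:
        v=g[r,c0:c1+1]; bg=55 if sgn>0 else 182
        wt=np.clip(sgn*(v-bg),0,None); wt[wt<12]=0; x=(wt*np.arange(c0,c1+1)).sum()/wt.sum()
        f=fit(((x+.44-370)*8,(r+.44-190)*8),h); ths.append((round(f[0],3),round(f[1],4)))
    print(ths,np.mean([t[0] for t in ths]))
line(range(203,208),395,396,-1,-.008)
line(range(203,207),394,396,-1,-.008)
line(range(212,217),394,398,1,0)
line(range(225,231),396,400,1,.033)
```

```text
[(np.float64(-0.172), np.float64(0.0598)), (np.float64(-0.175), np.float64(0.0571)), (np.float64(-0.178), np.float64(0.0543)), (np.float64(-0.181), np.float64(0.0516)), (np.float64(-0.184), np.float64(0.0489))] -0.178
[(np.float64(-0.183), np.float64(0.0599)), (np.float64(-0.179), np.float64(0.0571)), (np.float64(-0.178), np.float64(0.0543)), (np.float64(-0.181), np.float64(0.0516))] -0.18025000000000002
[(np.float64(-0.207), np.float64(0.0396)), (np.float64(-0.208), np.float64(0.0368)), (np.float64(-0.214), np.float64(0.0341)), (np.float64(-0.195), np.float64(0.0312)), (np.float64(-0.205), np.float64(0.0284))] -0.20580000000000004
[(np.float64(-0.214), np.float64(0.0225)), (np.float64(-0.212), np.float64(0.0198)), (np.float64(-0.223), np.float64(0.017)), (np.float64(-0.188), np.float64(0.0141)), (np.float64(-0.192), np.float64(0.0113)), (np.float64(-0.175), np.float64(0.0085))] -0.20066666666666666
```

Both pointer lines put the knob at about -0.203, which agrees with the tool. The mark is at -0.180. I'll add +0.022 and ease the axial press.

```bash
python3 -m crank '0 0 -2 0 0 0.022;0 0 0 0 0 0;0 0 0 0 0 0'
python3 - <<'E'
from h import *
k,z,q=knobq(-.18,wk); avg(2,k-z*.012,q)
E
python3 -m crank '0 0 0 0 0 0;0 0 0 0 0 0;0 0 0 0 0 0;0 0 0 0 0 0' 1
python3 -m crank '0 0 -25 0 0 0;0 0 -40 0 0 0;0 0 -40 0 0 0;0 0 -40 0 0 0;0 0 0 0 0 0'
python3 - <<'E'
from h import *
k,z,q=knobq(-.18,wk); avg(2,k-z*.012,q)
im=optics.read_camera("top")
cv2.imwrite("pics/kn3.png",cv2.resize(im[190:255,370:430,::-1],None,fx=8,fy=8,interpolation=cv2.INTER_CUBIC))
g=im.astype(int).min(2);print(g[200:232,393:401])
E
```

```text
time: 20.68
eef_pos: [0.5434, -0.2088, 0.1012]
tcp_rot: [0.709, -0.626, 0.255, -0.202]
contact_force: [17.6, -2.5, -12.5]
opening: 0.181
mean [ 0.5434 -0.2088  0.1012] sd [0. 0. 0.] t 20.775 F [ 17.6  -2.6 -12.9] tq [-0.13 -0.56 -0.14] open 0.178
shift [-0.6  1.5  1.8] rot [ 0.001  0.001 -0.003]
time: 21.28
eef_pos: [0.5429, -0.2091, 0.1024]
tcp_rot: [0.709, -0.625, 0.255, -0.202]
contact_force: [0.8, 0.4, 0.1]
opening: 0.993
time: 21.9
eef_pos: [0.454, -0.2057, 0.2203]
tcp_rot: [0.709, -0.625, 0.259, -0.201]
contact_force: [-0.7, -0.1, 0.4]
opening: 1.0
mean [ 0.4538 -0.2048  0.2173] sd [0.0001 0.0003 0.0008] t 22.0 F [-0.4 -0.7  0.1] tq [0.01 0.34 0.  ] open 1.005
shift [ -1.5   2.2 148.5] rot [-0.    -0.    -0.001]
[[181 182 182 181 186 181 184 187]
 [182 183 173 176 184 179 180 182]
 [182 174 103 139 187 179 180 182]
 [184 120  49  53 189 180 181 183]
 [184 162  52  56 190 181 176 177]
 [184 180  51  57 191 182 142 149]
 [185 181  51  56 185 184 104 162]
 [185 142  48  54 157 184 108 187]
 [185 176 108 112 163 184 185 186]
 [186 187 178 182 177 176 177 177]
 [177 176 100 105 104 105 107 108]
 [ 48  49  49 135  63  53  56  56]
 [ 60  58  60 229 109  55  61  60]
 [ 62  61  60 219 144  57  62  62]
 [ 64  60  58 188 143  55  61  61]
 [ 61  60  59 190 145  55  60  61]
 [ 61  60  61 180 134  55  60  60]
 [ 61  59  55  86  51  56  57  56]
 [ 59  55  55  57  57  56  57  58]
 [ 57  55  58  56  59  57  57  57]
 [ 57  56  57  58  57  57  57  58]
 [ 54  53  58  56  56  57  57  57]
 [ 55  53  56  57  56  55  57  56]
 [ 56  54  57  59  71 107  59  63]
 [ 55  54  58  61  95 194  66  58]
 [ 56  55  56  58  61 228  94  56]
 [ 54  53  55  60  59 226  92  56]
 [ 55  54  55  57  60 226 107  54]
 [ 53  54  52  59  60 218 143  53]
 [ 54  52  53  57  57 187 143  54]
 [ 54  55  55  57  58 189 142  52]
 [ 53  56  52  57  57 182 157  54]]
```

View pics/kn3.png

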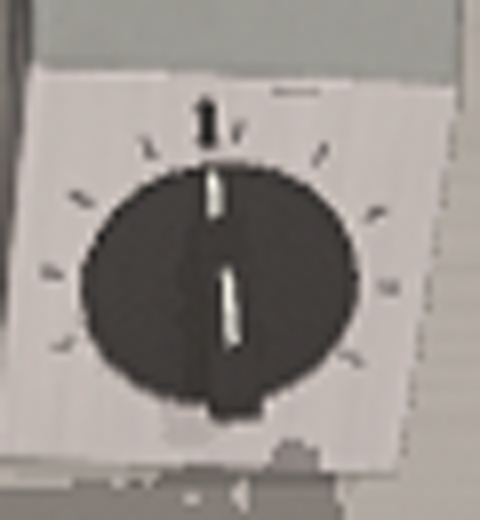

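Run:
```python
from h import *
im=optics.read_camera("top"); g=im.astype(float).min(2)
cv2.imwrite("pics/topf.png",im[:,:,::-1]); cv2.imwrite("pics/scenef.png",optics.read_camera("scene")[:,:,::-1])
def line(rows,c0,c1,h):
    t=[]
    for r in rows:
        v=g[r,c0:c1+1]; wt=np.clip(v-58,0,None); wt[wt<12]=0; x=(wt*np.arange(c0,c1+1)).sum()/wt.sum()
        t.append(fit(((x+.44-370)*8,(r+.44-190)*8),h)[0])
    print(np.round(t,3),np.mean(t))
line(range(212,217),395,398,0); line(range(225,232),396,400,.033)
```

```text
[-0.176 -0.173 -0.174 -0.179 -0.186] -0.17760679178789715
[-0.161 -0.169 -0.169 -0.158 -0.158 -0.172 -0.178] -0.16649505128215367
```

View pics/topf.png

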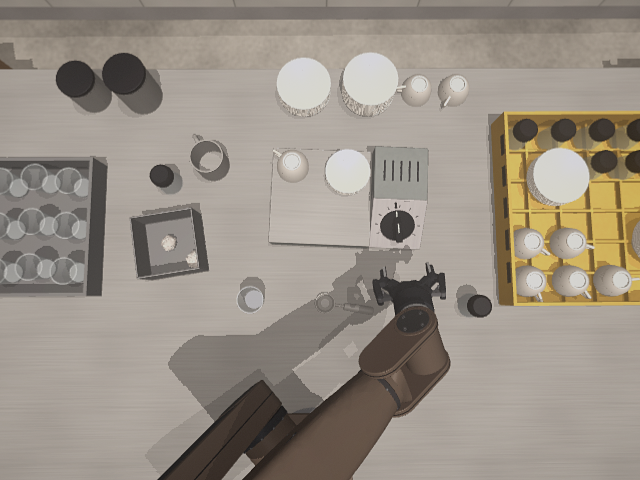

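View pics/scenef.png

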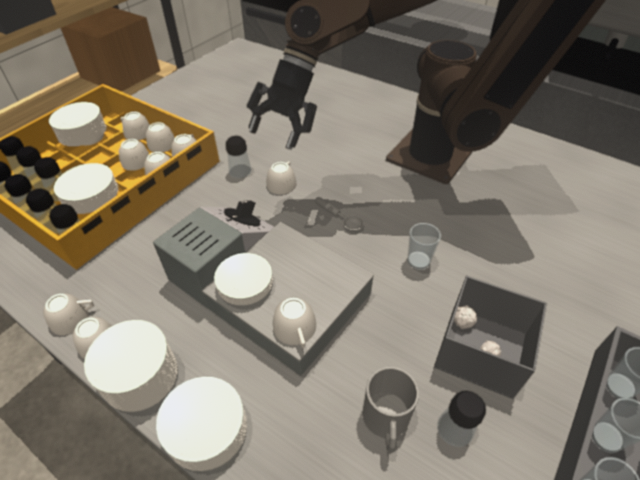

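Run:
```python
from h import *
print(tri((465,317),(192.7,258.5)),tri((490,349),(169,243)))
from plant import ctrl
print(ctrl.sign_off())
```

```text
(array([0.47998226, 0.3010598 , 0.02492547]), np.float64(0.006857987950002554)) (array([0.51926501, 0.36601047, 0.02110071]), np.float64(0.001470161618440032))
the job is handed in; nothing more can be done
None
```

I cleared both paper balls into the tub, then turned the thermostat knob to the long bar mark and let go of it. I handed the job in at about 22 s; the hand-in reports no verdict.

- **Balls:** in the last pictures both lie on the tub floor, with centres measured at z ≈ 0.021 and 0.025 m. The two camera rays for one of them missed each other by about 7 mm, so that position is less certain.
- **Knob:** the pointer line on the skirt reads -0.178 rad and the bar mark -0.180 rad. The stripe on top of the grip bar reads slightly differently, at about -0.166 rad.
- **Rest of the scene:** the cup, saucers, tumbler, shakers, cup_b and jug look unmoved in the final pictures. The gripper is open and clear of everything, and the highest wrist force reading I saw was about 22 N, while gripping the knob.

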